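# Put the tape rolls away on the two tape stands

## Robot

A 7-joint arm with a two-finger parallel gripper is mounted at the origin on a cart in front of the work surface, level with it; the furniture and walls round the work are solid. World frame = base frame: x ahead of the robot, y to its left, z up, the work surface at z = 0. Lengths are in m, angles in rad, forces in N, time in s.
With the tool pointing down it reaches from about 0.35 to 0.9 m from the base axis. Payload 8.1 kg.
Tool frame: the origin (TCP) lies midway between the tips of the shut fingers; the grasp point (between the pads) lies 19 mm behind it; z points along the fingers, y is the line along which they close (so a half turn about z gives the same grasp; the last joint's range is limited). The gripper opens to 92 mm and grips with 3 to 60 N. Pads are 19 mm wide; open, the fingers measure 130 mm over their backs; the gripper's body (75 mm by 190 mm) begins 47 mm behind the grasp point.
Start: joints at [1.112, 0.434, 0.025, 1.573, -0.012, 1.134, -0.075], TCP at [0.218, -0.586, 0.227] pointing down, gripper open.
Joint ranges: [-2.62, 2.62], [-0.44, 2.09], [-1.27, 1.32], [0.08, 2.57], [-1.32, 4.46], [0.12, 2], [-2.74, 2.74]. Speed limits (rad/s): [2.22, 2.22, 3.01, 3.01, 3.14, 3.14, 3.14].

## Interface

Orientations are given as a rotation vector (axis times angle).
In Python, from cell import readout, get_image, calibration, ticket gives the robot as it stands. The module is installed in compiled form; this text tells all that it offers.
- The arm moves only by the tool move_arm, never from a script. Its argument "series" is a list of rows, each a list of 6 numbers: the shift along the world's x, y, z as a fraction of full scale, then the turn, a rotation vector about the world's x, y, z as a fraction of full scale. A call has 1 to 5 rows; each row is the pose to reach, as a shift and turn from the pose commanded when the call began; what a row does not reach only later rows make up. Full scale, the value 1, is 0.75 m for a shift and 60 degrees for a turn. A row lasts 1/10 s, in which the tool goes at most 50 mm and 8.59 degrees, less where a joint would pass 70% of its speed; a pose out of reach is approached as far as the arm can. A call with a number of a shift or a turn outside -1 to 1 is refused whole. A call with a gripper value outside its range is refused whole. "claw" is the opening, from -1 (shut) to 1 (fully open), so that 0 is half open, set as the call begins (left out, the last holds). The fingers move at their own pace and stop on an object; "squeeze" is the grip in N (left out, the last holds). Time passes only in rows, so rows that repeat a pose let the fingers close. It gives the time, the measured TCP pose, the force, the opening and the grip force at its end, in the units of the state.
- readout.observe(): the state, without advancing time (a new reading comes with each control period).
- get_image(name): name is "scene" or "top"; returns (picture, depth): 384x512x3 uint8, red, green, blue; 384x512 float32, m along the optical axis (not along the pixel's ray), 0 where there is no reading.
- calibration(name): a dict with "fx", "fy", "cx", "cy" (pixels), "k1" (the pictures are not rectified: a ray, as slopes to the right and down, at radius r is drawn at 1 + k1 r^2 times it, then the intrinsics apply), "view" (4x4, takes a point from world to camera coordinates). Camera axes: x right, y down, z forward; pixel columns grow to the right and rows downward; lengths in m; the calibration is good to about 2 mm. A picture is of the moment at which its call begins. calibration takes no time and is no camera call.
- ticket.sign_off(): hands the job in; it is judged then, once.
The state is a dict: "clock": time; "joints": joint angles; "dq": joint speeds; "joint_efforts": joint torques, N m; "position": TCP position; "ee_rot": TCP orientation; "force": force on the tool from outside, world axes, zero at the start; "ft_torque": the same for the moment, N m; "width": opening from 0.0 (shut) to 1.0 (fully open); "gripper_force": force on a finger pad.
Only numpy, scipy, OpenCV 4.12 (cv2) and the standard library are available. Lean on these libraries where they do the work, as an engineer would, in place of code of your own. Each camera call takes 0.05 s, during which the arm holds its last target. There are 200 camera calls.

## Task

Put the four rolls of masking tape away on the two tape stands: the two beige rolls on the stand with the square wooden base, the blue and the green roll on the stand with the round black base. On each stand the wider tape (the taller roll as it lies) goes at the bottom and the narrower one lies flat on top of it, both over the post and centred on it. Do not knock over or push about the small red tin and the white bottle with the blue cap that stand among them.

Things in the scene. Friction and masses are not known exactly. Their poses are not given: they have to be found in the camera images.
- roll_wide_center (a point): a roll of wide beige masking tape, lying flat, on a brown card core: outside diameter 105 mm, hole 74 mm (wall about 15 mm), 48 mm wide (that is its height as it lies). This point is the centre of the hole, half-way up (24 mm above its underside); z up along the hole, yaw without meaning. About 0.1 kg; it can be taken by its wall, one finger in the hole. Loose.
- roll_narrow_center (a point): a roll of narrow beige masking tape, lying flat, on a brown card core: outside diameter 100 mm, hole 74 mm (wall about 13 mm), 24 mm wide (that is its height as it lies). This point is the centre of the hole, half-way up (12 mm above its underside); z up along the hole, yaw without meaning. About 0.1 kg; it can be taken by its wall, one finger in the hole. Loose.
- roll_blue_center (a point): a roll of blue masking tape, lying flat, on a brown card core: outside diameter 98 mm, hole 74 mm (wall about 12 mm), 36 mm wide (that is its height as it lies). This point is the centre of the hole, half-way up (18 mm above its underside); z up along the hole, yaw without meaning. About 0.1 kg; it can be taken by its wall, one finger in the hole. Loose.
- roll_green_center (a point): a roll of green masking tape, lying flat, on a brown card core: outside diameter 85 mm, hole 62 mm (wall about 11 mm), 18 mm wide (that is its height as it lies). This point is the centre of the hole, half-way up (9 mm above its underside); z up along the hole, yaw without meaning. About 0.1 kg; it can be taken by its wall, one finger in the hole. Loose.
- stand_wood: a tape stand: a square brown wooden, 110 x 110 mm, base 8 mm thick, with an upright round steel post 10 mm in diameter in its middle whose tip is 69 mm above the table. Origin: centre of its underside, on the post's axis, z up. Fixed to the table.
- stand_black: a tape stand: a round black, 110 mm diameter, base 8 mm thick, with an upright round steel post 10 mm in diameter in its middle whose tip is 69 mm above the table. Origin: centre of its underside, on the post's axis, z up. Fixed to the table.
- red_tin_center (a point): a small red paint tin with a pale metal lid (the lid is what shows from straight above), 58 mm diameter, 58 mm high, standing; this point is its centre, 29 mm above its underside. To be left alone. Loose.
- white_bottle_center (a point): a white bottle with a blue cap, 51 mm diameter, 125 mm high, standing; this point is its centre, 62 mm above its underside. To be left alone. Loose.
Mind the look-alikes: they are no part of the job. What is shaped like the part that bears roll_narrow_center but yellow is not meant.

How it is judged:
By the outcome, as a careful person would: the job done as asked, in the order asked, and still so for the second after the job is handed in, with the robot touching nothing.
It also fails if it takes over 99 s, if anything falls off the work surface, if the arm or the gripper's body presses on something with over 40 N, if the wrist force passes 120 N, or if a joint passes its speed limit or range.

## Working session

There is one attempt and no reset: what is moved stays moved. The work goes in short steps, Python scripts to look and compute and a tool call to move; the robot and the scene stay as the last step left them, time stands still between calls to the robot, and variables do not carry over. Pictures are saved under pics/ and viewed, at most 14 in all, crops included, and the job is handed in when it is done.

Besides the shell and the picture viewer there is one more tool, called after "Emit:" as a command line: name --pt "numbers of a row" for each row, then --argument value for the rest. move_arm: Moves the arm, as the interface text tells. Shift numbers are shares of 0.75 m and turn numbers shares of 60 degrees, none past 1 either way. Its arguments: {"type":"object","properties":{"series":{"type":"array"},"claw":{"type":"number"},"squeeze":{"type":"number"}},"required":["series"]}

```bash
mkdir -p pics; cat > h.py <<'E'
import numpy as np, cv2
from cell import readout, get_image, calibration, ticket
def px2plane(name,uv,z):
    c=calibration(name); V=np.array(c["view"]); R,t=V[:3,:3],V[:3,3]
    d=np.array([(uv[0]-c["cx"])/c["fx"],(uv[1]-c["cy"])/c["fy"]]); s=d.copy()
    for _ in range(20): s=d/(1+c["k1"]*(s@s))
    ray=R.T@np.array([s[0],s[1],1]); o=-R.T@t
    return o+ray*(z-o[2])/ray[2]
def snap(name,f):
    im,d=get_image(name); cv2.imwrite("pics/"+f,im[:,:,::-1]); np.savez("last_"+name,im=im,d=d); return im,d
E
python3 - <<'E'
from h import *
s=readout.observe()
for k in("clock","position","ee_rot","force","width"):print(k,s[k])
for n in("top","scene"):
    snap(n,n+"0.png"); c=calibration(n); print({k:c[k] for k in c if k!="view"}); V=np.array(c["view"]);print(V.round(3).tolist(), -V[:3,:3].T@V[:3,3])
E
```

```text
clock 0.0
position [ 0.21743544 -0.58540209  0.22593929]
ee_rot [-3.09054249e+00 -5.55414810e-01  7.26813148e-04]
force [ 0.58289447 -0.73500225 -0.5724256 ]
width 1.0004662460353075
{'fx': 403.6498519368735, 'fy': 403.6498519368735, 'cx': 254.0051866740826, 'cy': 188.3222206867508, 'k1': 0.012849615198438162}
[[0.026, -1.0, 0.01, -0.04], [-0.987, -0.028, -0.158, 0.509], [0.158, -0.006, -0.987, 1.084], [0.0, 0.0, 0.0, 1.0]] [ 0.33225471 -0.01952668  1.15073624]
{'fx': 405.19711515421557, 'fy': 405.19711515421557, 'cx': 251.34872675427584, 'cy': 189.93590725602144, 'k1': -0.01720280510980504}
[[-0.77, -0.639, 0.01, 0.374], [-0.457, 0.54, -0.707, 0.295], [0.446, -0.549, -0.707, 0.922], [0.0, 0.0, 0.0, 1.0]] [0.01048072 0.58569567 0.85666208]
```

View pics/top0.png

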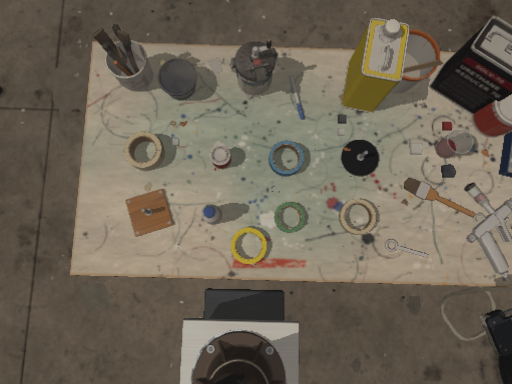

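View pics/scene0.png

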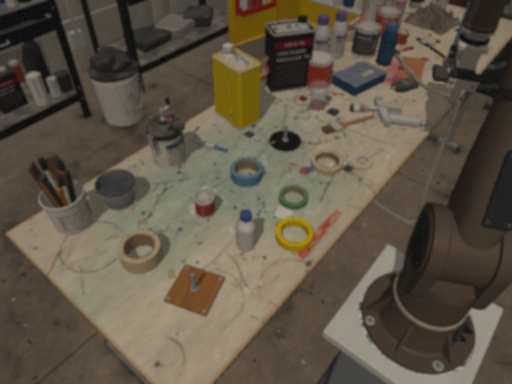

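Top view: wide beige roll (145,151) – tall in the scene view; narrow beige (358,217); blue (286,158); green (290,217); yellow decoy (249,245); wood stand (150,212); black stand (360,157); tin (221,156); bottle (211,214). The yellow one at (249,245) has the narrow roll's shape but the wrong colour, so the beige one at (358,217) is roll_narrow. I'll confirm with a crop and measure.

```bash
cat >> h.py <<'E'
def cloud(name):
    f=np.load("last_%s.npz"%name); im,d=f["im"],f["d"]; c=calibration(name); V=np.array(c["view"])
    v,u=np.mgrid[:384,:512]; K=np.array([[c["fx"],0,c["cx"]],[0,c["fy"],c["cy"]],[0,0,1]])
    s=cv2.undistortPoints(np.stack([u,v],-1).reshape(-1,1,2).astype(float),K,np.array([c["k1"],0,0,0])).reshape(384,512,2)
    P=np.dstack([s*d[...,None],d])-V[:3,3]
    return im,P@V[:3,:3],d   # world xyz per pixel
E
python3 - <<'E'
from h import *
seeds=dict(wide=(145,151,.048),narrow=(358,217,.024),blue=(286,158,.036),green=(290,217,.018),wood=(150,212,.008),black=(360,157,.008),tin=(221,156,.058),bottle=(211,214,.125),yellow=(249,245,.024))
im,P,d=cloud("top")
hsv=cv2.cvtColor(im,cv2.COLOR_RGB2HSV)
for n,(u,v,h) in seeds.items():
    w=np.zeros((384,512),bool); w[v-32:v+33,u-32:u+33]=1
    Z=P[...,2]
    m=w&(abs(Z-h)<(.005 if h>.01 else .003))&(d>0)
    k,l,st,_=cv2.connectedComponentsWithStats(m.astype(np.uint8))
    i=1+np.argmax(st[1:,4]); pts=P[l==i][:,:2].astype(np.float32)
    (c,r)=cv2.minEnclosingCircle(pts); q=np.percentile(pts,[1,99],axis=0)
    rr=cv2.minAreaRect(pts)
    print(n,np.round(c,4),"r",round(r,4),"mid",q.mean(0).round(4),"ext",(q[1]-q[0]).round(3),"mean",pts.mean(0).round(4),len(pts),"z",np.median(P[l==i][:,2]).round(4), "ang",round(rr[2],1))
    print("   seed on plane",px2plane("top",(u,v),h)[:2].round(3))
a=cv2.resize(im[120:270,110:400],None,fx=2.75,fy=2.75,interpolation=cv2.INTER_CUBIC); cv2.imwrite("pics/crop0.png",a[:,:,::-1])
E
```

```text
wide [0.6115 0.29  ] r 0.0533 mid [0.6105 0.2899] ext [0.1 0.1] mean [0.6105 0.2897] 579 z 0.0479 ang 0.1
   seed on plane [0.606 0.282]
narrow [ 0.4413 -0.3201] r 0.051 mid [ 0.4425 -0.3197] ext [0.096 0.095] mean [ 0.4421 -0.3192] 481 z 0.0238 ang 27.9
   seed on plane [ 0.44  -0.319]
blue [ 0.6047 -0.1166] r 0.0507 mid [ 0.6026 -0.1158] ext [0.095 0.094] mean [ 0.6031 -0.1163] 408 z 0.0357 ang 0.9
   seed on plane [ 0.6   -0.114]
green [ 0.4345 -0.13  ] r 0.0435 mid [ 0.4351 -0.1283] ext [0.08  0.082] mean [ 0.4346 -0.1284] 349 z 0.0181 ang 46.2
   seed on plane [ 0.435 -0.13 ]
wood [0.4391 0.2708] r 0.076 mid [0.4393 0.2708] ext [0.121 0.124] mean [0.4384 0.2704] 1221 z 0.008 ang 18.1
   seed on plane [0.439 0.266]
black [ 0.6292 -0.3356] r 0.0689 mid [ 0.6264 -0.3332] ext [0.125 0.102] mean [ 0.6163 -0.3327] 892 z 0.0078 ang 46.4
   seed on plane [ 0.616 -0.332]
tin [0.599  0.0708] r 0.0305 mid [0.598  0.0708] ext [0.052 0.056] mean [0.5981 0.0714] 321 z 0.0571 ang 65.5
   seed on plane [0.595 0.068]
bottle [0.4336 0.0902] r 0.0146 mid [0.4335 0.09  ] ext [0.028 0.026] mean [0.4333 0.0899] 103 z 0.1248 ang 46.3
   seed on plane [0.427 0.082]
yellow [ 0.3526 -0.0144] r 0.0509 mid [ 0.3527 -0.014 ] ext [0.096 0.099] mean [ 0.3524 -0.0142] 493 z 0.024 ang 46.1
   seed on plane [ 0.354 -0.017]
```

View pics/crop0.png

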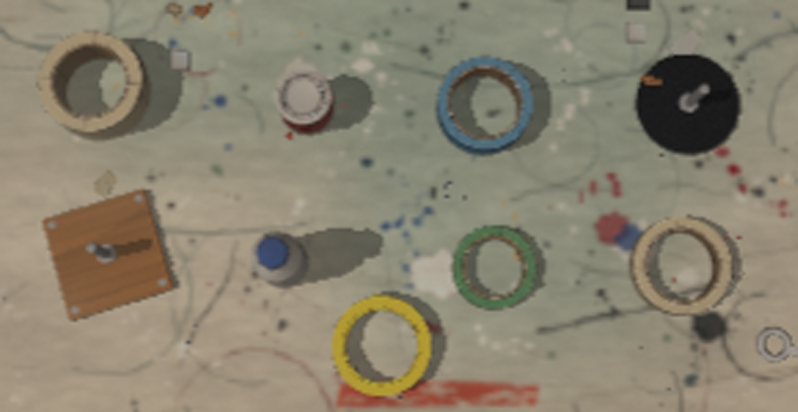

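The crop confirms the identities (beige narrow at (685,265) in the crop, yellow decoy at (382,345) left alone). Next, the posts and the start pose.

```bash
python3 - <<'E'
from h import *
from scipy.spatial.transform import Rotation as R
im,P,d=cloud("top"); g=im.max(2)
Z=P[...,2]
w=np.zeros((384,512),np.uint8); w[135:180,335:385]=1
m=((g<60)&(w>0)&(abs(Z-.008)<.006)).astype(np.uint8)
c=max(cv2.findContours(m,cv2.RETR_EXTERNAL,cv2.CHAIN_APPROX_NONE)[0],key=cv2.contourArea)
e=cv2.fitEllipse(c); print("black",px2plane("top",e[0],.008).round(4),e[1])
for n,(u,v) in dict(black=(360,157),wood=(150,212)).items():
    s=np.zeros_like(w); s[v-14:v+15,u-14:u+15]=1
    k=(s>0)&(Z>.055)&(Z<.08)&(d>0); print(n,"post",P[k].mean(0).round(4) if k.any() else None,k.sum())
for zmin in (.1,.2):
    k=(Z>zmin)&(d>0)&(P[...,0]>.3)&(P[...,0]<.95)&(abs(P[...,1])<.65)
    n,l,st,_=cv2.connectedComponentsWithStats(k.astype(np.uint8))
    for i in range(1,n):
        if st[i,4]>25: q=P[l==i]; print(zmin,q.min(0).round(2),q.max(0).round(2))
s=readout.observe(); print(R.from_rotvec(s["ee_rot"]).as_matrix().round(3))
E
```

```text
black [ 0.6141 -0.3323  0.008 ] (34.89223861694336, 35.634002685546875)
black post [ 0.6149 -0.3313  0.0654] 15
wood post [0.4387 0.2704 0.0655] 16
0.1 [ 0.75 -0.52  0.1 ] [ 0.94 -0.28  0.26]
0.1 [ 0.77 -0.65  0.1 ] [ 0.93 -0.54  0.26]
0.1 [0.79 0.28 0.1 ] [0.91 0.39 0.23]
0.1 [ 0.78 -0.08  0.1 ] [0.9  0.05 0.22]
0.1 [0.42 0.07 0.1 ] [0.45 0.1  0.13]
0.2 [ 0.75 -0.4   0.2 ] [ 0.92 -0.28  0.26]
0.2 [ 0.77 -0.65  0.2 ] [ 0.93 -0.54  0.26]
0.2 [0.84 0.3  0.2 ] [0.89 0.34 0.22]
0.2 [0.84 0.35 0.2 ] [0.87 0.38 0.23]
[[ 0.937  0.348 -0.001]
 [ 0.348 -0.937  0.001]
 [-0.    -0.001 -1.   ]]
```

Emit:
move_arm --pt "0.456 0.627 0 0 0 1" --pt "0.456 0.627 0 0 0 1" --pt "0.456 0.627 0 0 0 1" --pt "0.456 0.627 0 0 0 1" --pt "0.456 0.627 0 0 0 1" --claw -0.13 --squeeze 25

```text
clock: 0.6
position: [0.3654, -0.3818, 0.2267]
ee_rot: [-2.669, -1.658, 0.0]
force: [2.3, -0.9, -0.4]
width: 0.612
gripper_force: 0.0
```

Emit:
move_arm --pt "0.26 0.356 0 0 0 0.44" --pt "0.26 0.356 0 0 0 0.44" --pt "0.26 0.356 0 0 0 0.44" --pt "0.26 0.356 0 0 0 0.44" --pt "0.26 0.356 0 0 0 0.44"

```text
clock: 1.1
position: [0.5128, -0.1802, 0.2266]
ee_rot: [-2.226, -2.217, 0.0]
force: [1.7, -0.4, 0.2]
width: 0.431
gripper_force: 0.0
```

Emit:
move_arm --pt "0.063 0.086 0 0 0 0" --pt "0.063 0.086 0 0 0 0" --pt "0.063 0.086 -0.06 0 0 0" --pt "0.063 0.086 -0.12 0 0 0" --pt "0.063 0.086 -0.18 0 0 0"

```text
clock: 1.6
position: [0.5594, -0.117, 0.0902]
ee_rot: [2.225, 2.217, 0.0]
force: [0.2, -0.5, -0.9]
width: 0.435
gripper_force: 0.0
```

Close-by look before descending.

```bash
python3 - <<'E'
from h import *
print(readout.observe()["position"])
im,_=snap("scene","s1.png"); a=im[100:300,150:400]; b=snap("top","t1.png")[0][100:260,200:400]
cv2.imwrite("pics/c1.png",np.hstack([cv2.resize(a,(400,320)),cv2.resize(b,(400,320))])[:,:,::-1])
E
```

```text
[ 0.5594167  -0.11701486  0.09022487]
```

View pics/c1.png

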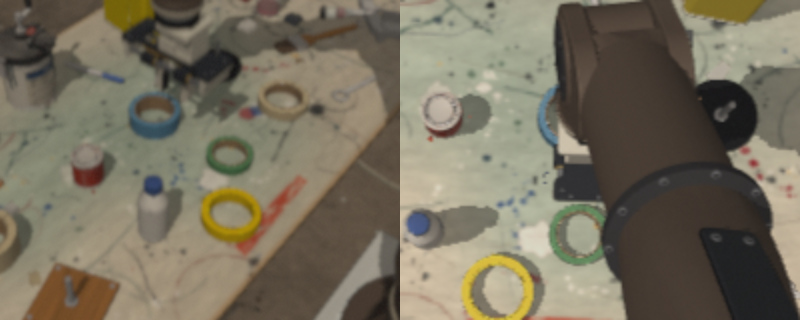

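The gripper hangs above the blue roll but the picture is too coarse to tell where the fingertips are, so I'll enlarge it once.

```bash
python3 - <<'E'
from h import *
im=np.load("last_scene.npz")["im"]; a=cv2.resize(im[90:200,200:330],(780,660*1),interpolation=cv2.INTER_CUBIC)[:600]
c=calibration("scene");V=np.array(c["view"]);K=np.array([[c["fx"],0,c["cx"]],[0,c["fy"],c["cy"]],[0,0,1]])
p=np.array([[.54,-.117,.09],[.56,-.117,.09],[.58,-.117,.09]]);q=cv2.projectPoints(p,cv2.Rodrigues(V[:3,:3])[0],V[:3,3],K,np.array([c["k1"],0,0,0.]))[0][:,0]
for x,y in (q-[200,90])*6: cv2.circle(a,(int(x),int(y)),4,(255,0,0),-1)
cv2.imwrite("pics/c2.png",np.clip(a.astype(int)*1.6,0,255).astype(np.uint8)[:,:,::-1])
E
```

```text
(no output)
```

View pics/c2.png

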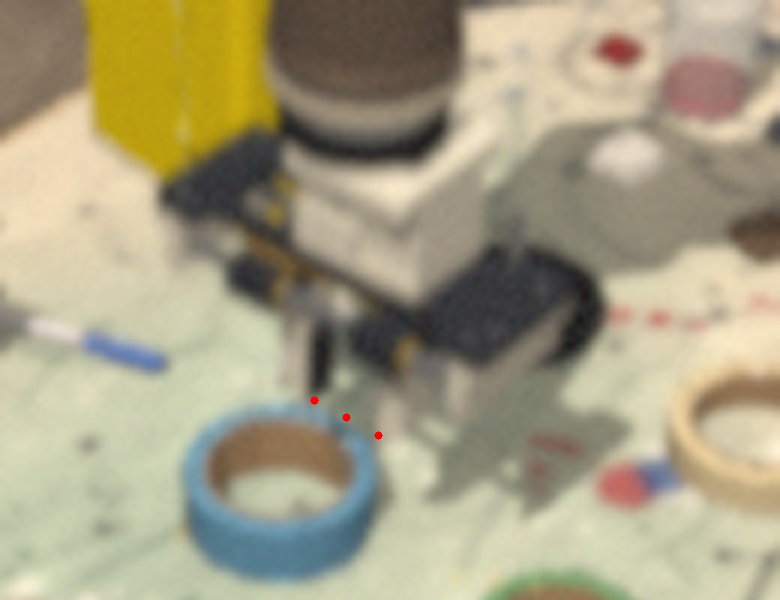

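The fingertips sit where the model says. Descend and grip blue.

Emit:
move_arm --pt "0 0 -0.04 0 0 0" --pt "0 0 -0.075 0 0 0" --pt "0 0 -0.1 0 0 0" --pt "0 0 -0.1 0 0 0" --pt "0 0 -0.1 0 0 0"

```text
clock: 2.2
position: [0.5604, -0.1174, 0.0184]
ee_rot: [2.226, 2.216, 0.001]
force: [0.2, -0.3, 1.0]
width: 0.438
gripper_force: 0.0
```

Emit:
move_arm --pt "0 0 0 0 0 0" --pt "0 0 0 0 0 0" --pt "0 0 0 0 0 0" --pt "0 0 0 0 0 0" --pt "0 0 0 0 0 0" --claw -1 --squeeze 25

```text
clock: 2.7
position: [0.5599, -0.1173, 0.0174]
ee_rot: [2.226, 2.216, 0.001]
force: [-1.0, -0.8, 7.2]
width: 0.131
gripper_force: 26.1
```

Emit:
move_arm --pt "0 0 0.06 0 0 0" --pt "0 0 0.12 0 0 0" --pt "0 0 0.17 0 0 0" --pt "0 0 0.17 0 0 0"

```text
clock: 3.1
position: [0.5625, -0.1173, 0.1494]
ee_rot: [2.222, 2.212, 0.008]
force: [0.6, 0.6, -0.7]
width: 0.127
gripper_force: 26.1
```

Emit:
move_arm --pt "0.004 -0.06 0 0 0 0" --pt "0.008 -0.12 0 0 0 0" --pt "0.012 -0.18 0 0 0 0" --pt "0.0155 -0.24 0 0 0 0" --pt "0.0155 -0.288 0 0 0 0"

```text
clock: 3.6
position: [0.57, -0.3364, 0.1429]
ee_rot: [-2.227, -2.214, 0.002]
force: [0.7, 0.1, -0.7]
width: 0.128
gripper_force: 26.1
```

Emit:
move_arm --pt "0 0 0 0 0 0" --pt "0 0 0 0 0 0"

```text
clock: 3.8
position: [0.57, -0.334, 0.1428]
ee_rot: [-2.227, -2.213, 0.001]
force: [-0.0, 0.0, -0.5]
width: 0.129
gripper_force: 26.1
```

```bash
python3 - <<'E'
from h import *
s=readout.observe();print(s["position"],s["width"],s["gripper_force"],s["ee_rot"])
a=snap("scene","s2.png")[0]; snap("top","t2.png")
b=cv2.resize(a[90:200,220:350],(780,660),interpolation=cv2.INTER_CUBIC)[:600]
cv2.imwrite("pics/c3.png",np.clip(b.astype(int)*1.6,0,255).astype(np.uint8)[:,:,::-1])
E
```

```text
[ 0.57003607 -0.33396638  0.14277601] 0.12949316701301336 26.09711421187967 [-2.22712025e+00 -2.21289291e+00  9.73951236e-04]
```

View pics/c3.png

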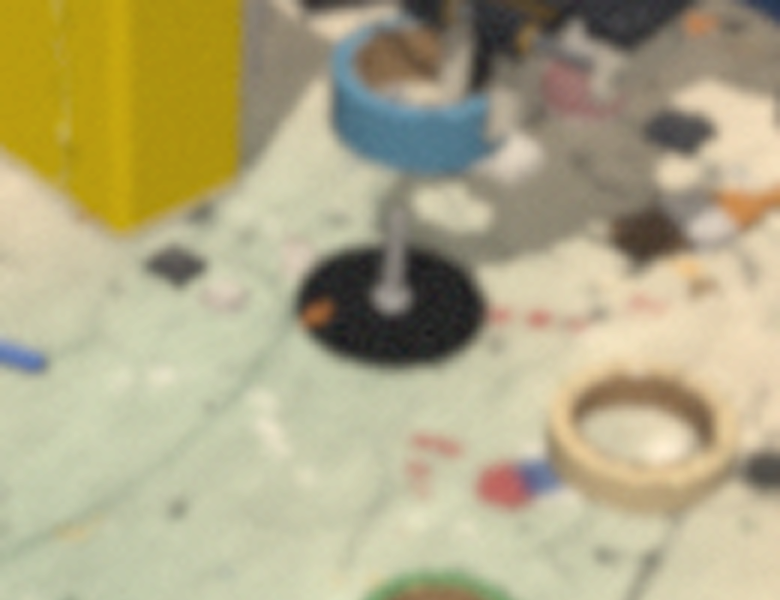

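The blue roll hangs level with its hole over the black stand's post. Lower it and let go.

Emit:
move_arm --pt "0.002 0 -0.05 0 0 0" --pt "0.002 0 -0.1 0 0 0" --pt "0.002 0 -0.135 0 0 0" --pt "0.002 0 -0.154 0 0 0" --pt "0.002 0 -0.154 0 0 0"

```text
clock: 4.4
position: [0.5721, -0.3317, 0.0274]
ee_rot: [-2.222, -2.217, 0.001]
force: [0.8, -0.2, -0.1]
width: 0.123
gripper_force: 25.6
```

Emit:
move_arm --pt "0 0 -0.002 0 0 0" --pt "0 0 -0.002 0 0 0"

```text
clock: 4.6
position: [0.5735, -0.3333, 0.0287]
ee_rot: [2.225, 2.216, 0.001]
force: [-0.1, -0.2, 0.1]
width: 0.128
gripper_force: 25.6
```

Emit:
move_arm --pt "0 0 0 0 0 0" --pt "0 0 0 0 0 0" --pt "0 0 0 0 0 0" --claw -0.5

```text
clock: 4.9
position: [0.5728, -0.3335, 0.0279]
ee_rot: [2.226, 2.216, 0.0]
force: [-0.0, -0.6, 0.4]
width: 0.248
gripper_force: 0.0
```

Emit:
move_arm --pt "0 0 0.03 0 0 0" --pt "0 0 0.08 0 0 0" --pt "0 0 0.14 0 0 0" --pt "0 0 0.2 0 0 0" --pt "0 0 0.2 0 0 0"

```text
clock: 5.4
position: [0.5762, -0.3345, 0.1848]
ee_rot: [2.219, 2.209, 0.006]
force: [0.3, -0.3, 0.5]
width: 0.249
gripper_force: 0.0
```

Emit:
move_arm --pt "-0.04 0.046 0 0 0 0" --pt "-0.08 0.092 0 0 0 0" --pt "-0.12 0.138 0 0 0 0" --pt "-0.16 0.184 0 0 0 0" --pt "-0.2 0.23 0 0 0 0" --claw -0.13

```text
clock: 5.9
position: [0.4211, -0.1595, 0.1771]
ee_rot: [2.226, 2.216, 0.0]
force: [1.2, 0.2, 0.9]
width: 0.438
gripper_force: 0.0
```

Emit:
move_arm --pt "-0.0333 0.0433 0 0 0 0" --pt "-0.0333 0.0433 -0.06 0 0 0" --pt "-0.0333 0.0433 -0.12 0 0 0" --pt "-0.0333 0.0433 -0.12 0 0 0" --pt "-0.0333 0.0433 -0.12 0 0 0"

```text
clock: 6.4
position: [0.3973, -0.128, 0.0875]
ee_rot: [-2.224, -2.216, 0.001]
force: [-0.5, 0.1, -0.1]
width: 0.434
gripper_force: 0.0
```

```bash
cat > ring.py <<'E'
from h import *
import sys
# ring.py u v h : centre of the ring with top at height h, near pixel u v in the top view
def ring(u,v,h,tol=.005):
    im,P,d=cloud("top"); m=np.zeros((384,512),bool); m[v-32:v+33,u-32:u+33]=1
    m&=(abs(P[...,2]-h)<tol)&(d>0)
    k,l,st,_=cv2.connectedComponentsWithStats(m.astype(np.uint8)); i=1+np.argmax(st[1:,4]); p=P[l==i][:,:2]
    q=np.percentile(p,[1,99],axis=0); return q.mean(0).round(4),(q[1]-q[0]).round(3),len(p),np.median(P[l==i][:,2]).round(4)
E
python3 - <<'E'
from ring import *
s=readout.observe();print(s["position"],s["width"],s["ee_rot"])
im,_=snap("top","t3.png"); print("blue",ring(360,157,.044))
cv2.imwrite("pics/c4.png",np.hstack([cv2.resize(im[130:180,335:385],(400,400),interpolation=cv2.INTER_CUBIC),cv2.resize(im[180:260,250:330],(400,400))])[:,:,::-1])
E
```

```text
[ 0.39727399 -0.12803917  0.08754452] 0.4342792427420396 [-2.22436320e+00 -2.21592201e+00  1.08218696e-03]
blue (array([ 0.6136, -0.3364]), array([0.093, 0.095]), 424, np.float64(0.0439))
```

View pics/c4.png

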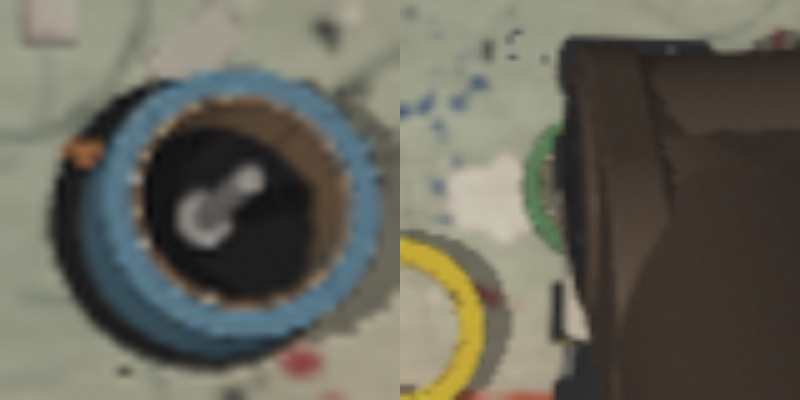

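Blue lies flat (top at 44 mm). Depth puts it about 4 mm off in y, but the picture looks better than that, so I'll check by ray casting in both views.

```bash
cat >> ring.py <<'E'
def hole(name,rgb,win,h,lo=(95,60,40),hi=(115,255,255)):
    # colour mask of the roll -> largest contour; top face = mask pixels whose cloud height is near h; ellipse of the outer rim of that
    im,P,d=cloud(name); hsv=cv2.cvtColor(im,cv2.COLOR_RGB2HSV); m=cv2.inRange(hsv,lo,hi)
    w=np.zeros_like(m); u0,u1,v0,v1=win; w[v0:v1,u0:u1]=255
    m&=w; m[abs(P[...,2]-h)>.008]=0
    c=max(cv2.findContours(m,cv2.RETR_EXTERNAL,cv2.CHAIN_APPROX_NONE)[0],key=cv2.contourArea)
    q=np.array([px2plane(name,p,h)[:2] for p in c[:,0].astype(float)])
    A=np.c_[2*q,np.ones(len(q))]; s=np.linalg.lstsq(A,(q**2).sum(1),rcond=None)[0]
    return s[:2].round(4), np.sqrt(s[2]+s[:2]@s[:2]).round(4), len(q)
E
python3 - <<'E'
from ring import *
snap("scene","s3.png")
print("blue top",hole("top",0,(330,390,125,190),.044)); print("blue scene",hole("scene",0,(260,320,110,170),.044))
# post tip by bright pixels
for n,f in(("top","last_top.npz"),("scene","last_scene.npz")):
    im,P,d=cloud(n); k=(d>0)&(P[...,2]>.058)&(P[...,2]<.075)&(np.hypot(P[...,0]-.6145,P[...,1]+.332)<.02)
    v,u=np.nonzero(k); print(n,k.sum(),[(round(float(a),1)) for a in (u.mean(),v.mean())],P[k].mean(0).round(4))
E
```

```text
blue top (array([ 0.6128, -0.335 ]), np.float64(0.0476), 97)
blue scene (array([ 0.6186, -0.3182]), np.float64(0.0308), 28)
top 14 [365.5, 152.5] [ 0.6146 -0.3312  0.0671]
scene 12 [285.9, 125.6] [ 0.6148 -0.3327  0.0654]
```

The numbers fit a camera-to-robot offset of about 3 mm in x and y, with the grip self-centring. I'll include it from here on and grip green.

Emit:
move_arm --pt "0.004 0.0035 -0.04 0 0 0" --pt "0.004 0.0035 -0.08 0 0 0" --pt "0.004 0.0035 -0.105 0 0 0" --pt "0.004 0.0035 -0.105 0 0 0" --pt "0.004 0.0035 -0.105 0 0 0"

```text
clock: 7.0
position: [0.4017, -0.126, 0.0098]
ee_rot: [2.225, 2.215, 0.001]
force: [-0.2, -0.7, -0.2]
width: 0.436
gripper_force: 0.0
```

Emit:
move_arm --pt "0 0 0 0 0 0" --pt "0 0 0 0 0 0" --pt "0 0 0 0 0 0" --pt "0 0 0 0 0 0" --pt "0 0 0 0 0 0" --claw -1

```text
clock: 7.5
position: [0.4008, -0.1258, 0.0088]
ee_rot: [2.226, 2.216, 0.0]
force: [-0.4, -0.6, 7.6]
width: 0.105
gripper_force: 25.0
```

Emit:
move_arm --pt "0 0 0.06 0 0 0" --pt "0 0 0.12 0 0 0" --pt "0 0 0.18 0 0 0" --pt "0 0 0.22 0 0 0" --pt "0 0 0.22 0 0 0"

```text
clock: 8.0
position: [0.4028, -0.1261, 0.1771]
ee_rot: [2.222, 2.212, 0.004]
force: [-0.4, -0.5, -2.0]
width: 0.104
gripper_force: 25.0
```

Emit:
move_arm --pt "0.04 -0.045 0 0 0 0" --pt "0.08 -0.09 0 0 0 0" --pt "0.12 -0.135 0 0 0 0" --pt "0.16 -0.18 0 0 0 0" --pt "0.2 -0.225 0 0 0 0"

```text
clock: 8.5
position: [0.5509, -0.2957, 0.1718]
ee_rot: [-2.225, -2.215, 0.002]
force: [0.1, -0.0, -1.0]
width: 0.11
gripper_force: 25.0
```

Emit:
move_arm --pt "0.04 -0.046 0 0 0 0" --pt "0.04 -0.046 -0.05 0 0 0" --pt "0.04 -0.046 -0.08 0 0 0" --pt "0.04 -0.046 -0.08 0 0 0"

```text
clock: 8.9
position: [0.5775, -0.3278, 0.1081]
ee_rot: [-2.22, -2.211, 0.005]
force: [-0.6, -0.3, -1.7]
width: 0.104
gripper_force: 25.0
```

```bash
python3 - <<'E'
from ring import *
s=readout.observe();print(s["position"],s["width"],s["gripper_force"])
a=snap("scene","s4.png")[0]; im,P,d=cloud("scene")
hsv=cv2.cvtColor(im,cv2.COLOR_RGB2HSV); k=(cv2.inRange(hsv,(55,90,30),(90,255,255))>0)&(P[...,2]>.07)&(d>0)&(P[...,2]<.2)
print(k.sum(),np.percentile(P[k],[3,50,97],axis=0).round(4).tolist() if k.any() else "")
b=cv2.resize(a[90:190,230:350],(720,600),interpolation=cv2.INTER_CUBIC)
cv2.imwrite("pics/c5.png",np.clip(b.astype(int)*1.6,0,255).astype(np.uint8)[:,:,::-1])
E
```

```text
[ 0.5775175  -0.3277726   0.10805275] 0.10364783728544717 25.00247597694397
31 [[0.5757, -0.3172, 0.1027], [0.5904, -0.2955, 0.1084], [0.6136, -0.2881, 0.1168]]
```

View pics/c5.png

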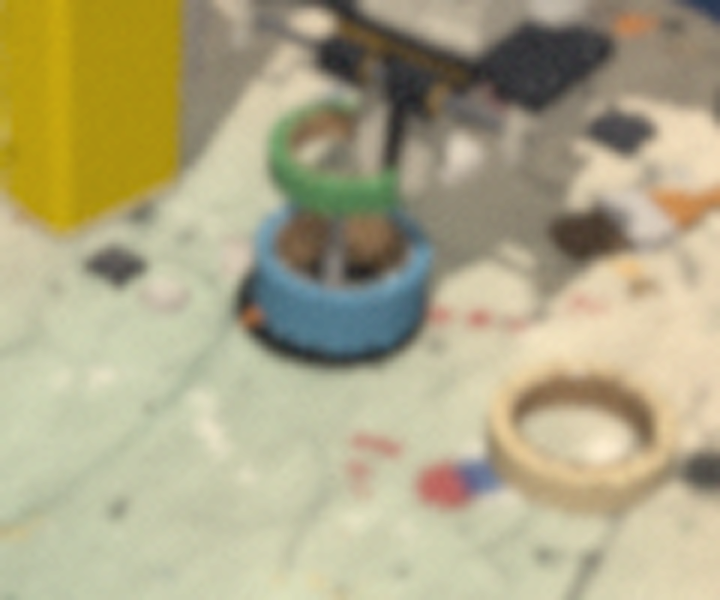

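Emit:
move_arm --pt "0 0 -0.03 0 0 0" --pt "0 0 -0.055 0 0 0" --pt "0 0 -0.07 0 0 0" --pt "0 0 -0.07 0 0 0" --pt "0 0 -0.07 0 0 0"

```text
clock: 9.45
position: [0.5812, -0.329, 0.0621]
ee_rot: [2.225, 2.216, 0.001]
force: [-0.7, -0.3, -0.7]
width: 0.101
gripper_force: 25.0
```

Emit:
move_arm --pt "0 0 -0.005 0 0 0" --pt "0 0 -0.011 0 0 0" --pt "0 0 -0.011 0 0 0"

```text
clock: 9.75
position: [0.581, -0.3291, 0.053]
ee_rot: [2.226, 2.216, 0.001]
force: [0.8, 0.6, -0.9]
width: 0.105
gripper_force: 25.0
```

Emit:
move_arm --pt "0 0 0 0 0 0" --pt "0 0 0 0 0 0" --pt "0 0 0 0 0 0" --claw -0.58

```text
clock: 10.05
position: [0.5806, -0.329, 0.0528]
ee_rot: [2.226, 2.217, -0.0]
force: [0.2, -0.5, -0.0]
width: 0.208
gripper_force: 0.0
```

Emit:
move_arm --pt "0 0 0.03 0 0 0" --pt "0 0 0.08 0 0 0" --pt "0 0 0.14 0 0 0" --pt "0 0 0.2 0 0 0" --pt "0 0 0.26 0 0 0"

```text
clock: 10.55
position: [0.5803, -0.3288, 0.2496]
ee_rot: [-2.226, -2.217, -0.0]
force: [1.3, -0.4, -0.4]
width: 0.214
gripper_force: 0.0
```

Emit:
move_arm --pt "0 0.06 0 0 0 0" --pt "0 0.12 0 0 0 0" --pt "0 0.18 0 0 0 0" --pt "0 0.24 0 0 0 0" --pt "0 0.3 0 0 0 0" --claw -0.13

```text
clock: 11.05
position: [0.5802, -0.1022, 0.248]
ee_rot: [2.226, 2.216, 0.0]
force: [-0.6, 0.1, 0.5]
width: 0.435
gripper_force: 0.0
```

Emit:
move_arm --pt "0 0.06 0 0 0 0" --pt "0 0.12 0 0 0 0" --pt "0 0.18 0 0 0 0" --pt "0 0.24 0 0 0 0" --pt "0 0.3 0 0 0 0"

```text
clock: 11.55
position: [0.5803, 0.1227, 0.248]
ee_rot: [2.226, 2.216, 0.0]
force: [1.2, 1.0, -0.2]
width: 0.433
gripper_force: 0.0
```

Emit:
move_arm --pt "-0.015 0.06 0 0 0 0" --pt "-0.015 0.12 0 0 0 0" --pt "-0.015 0.18 0 0 0 0" --pt "-0.015 0.229 0 0 0 0" --pt "-0.015 0.229 0 0 0 0"

```text
clock: 12.05
position: [0.5668, 0.2997, 0.2478]
ee_rot: [-2.215, -2.223, -0.003]
force: [0.2, 0.5, 0.2]
width: 0.435
gripper_force: 0.0
```

```bash
python3 - <<'E'
from ring import *
s=readout.observe();print(s["position"],s["width"],s["ee_rot"])
im,_=snap("top","t5.png")
print("blue",ring(360,157,.044,.004),hole("top",0,(330,390,125,190),.044))
print("green",ring(362,155,.062),hole("top",0,(330,390,125,190),.062,(55,60,30),(90,255,255)))
print("tin",ring(221,156,.058),"bottle",ring(211,214,.125))
cv2.imwrite("pics/c6.png",np.hstack([cv2.resize(im[130:180,335:385],(400,400),interpolation=cv2.INTER_CUBIC),cv2.resize(im[100:250,90:240],(400,400))])[:,:,::-1])
E
```

```text
[0.56683206 0.29972797 0.24776053] 0.4353948262600331 [-2.21467262 -2.22291196 -0.0030205 ]
blue (array([ 0.6034, -0.337 ]), array([0.077, 0.096]), 145, np.float64(0.0434)) (array([ 0.6115, -0.3333]), np.float64(0.0444), 80)
green (array([ 0.6151, -0.3315]), array([0.081, 0.082]), 372, np.float64(0.0615)) (array([ 0.6144, -0.3306]), np.float64(0.0411), 88)
tin (array([0.5978, 0.0709]), array([0.053, 0.055]), 317, np.float64(0.0571)) bottle (array([0.4336, 0.0899]), array([0.028, 0.025]), 105, np.float64(0.1251))
```

View pics/c6.png

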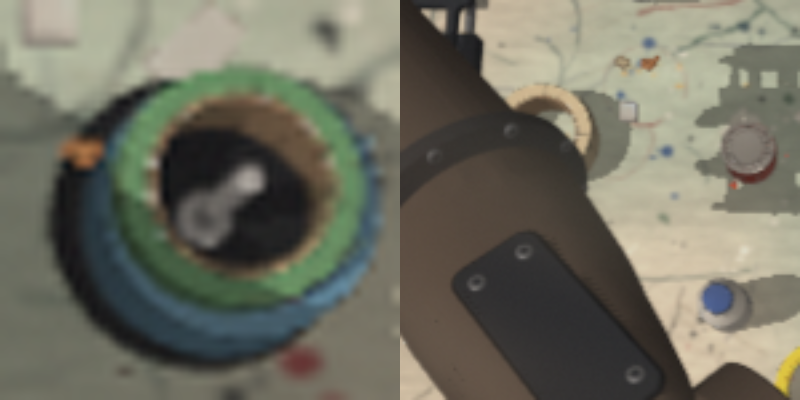

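Green lies flat and centred (0.615, -0.331) on the blue roll; the tin and bottle have not moved. Now the wide beige roll.

Emit:
move_arm --pt "0 0 -0.06 0 0 0" --pt "0 0 -0.12 0 0 0" --pt "0 0 -0.18 0 0 0" --pt "0 0 -0.22 0 0 0" --pt "0 0 -0.22 0 0 0"

```text
clock: 12.6
position: [0.5673, 0.289, 0.0784]
ee_rot: [-2.227, -2.214, 0.013]
force: [0.0, -0.6, 0.5]
width: 0.434
gripper_force: 0.0
```

Emit:
move_arm --pt "0 0 0 0 0 0" --pt "0 0 0 0 0 0"

```text
clock: 12.8
position: [0.5708, 0.2932, 0.0852]
ee_rot: [2.226, 2.215, 0.005]
force: [0.7, 0.5, -0.2]
width: 0.436
gripper_force: 0.0
```

Emit:
move_arm --pt "0 0 -0.03 0 0 0" --pt "0 0 -0.06 0 0 0" --pt "0 0 -0.077 0 0 0" --pt "0 0 -0.077 0 0 0" --pt "0 0 -0.077 0 0 0"

```text
clock: 13.3
position: [0.57, 0.2933, 0.0263]
ee_rot: [2.226, 2.216, 0.002]
force: [0.4, 0.1, 0.5]
width: 0.438
gripper_force: 0.0
```

Emit:
move_arm --pt "0 0 0 0 0 0" --pt "0 0 0 0 0 0" --pt "0 0 0 0 0 0" --pt "0 0 0 0 0 0" --pt "0 0 0 0 0 0" --claw -1

```text
clock: 13.8
position: [0.5696, 0.2929, 0.0255]
ee_rot: [2.226, 2.216, 0.001]
force: [-0.9, -1.3, 6.0]
width: 0.154
gripper_force: 26.0
```

Emit:
move_arm --pt "0 0 0.06 0 0 0" --pt "0 0 0.12 0 0 0" --pt "0 0 0.16 0 0 0" --pt "0 0 0.16 0 0 0"

```text
clock: 14.2
position: [0.5713, 0.2947, 0.1499]
ee_rot: [2.225, 2.215, 0.012]
force: [0.9, 0.5, -0.5]
width: 0.155
gripper_force: 26.0
```

Emit:
move_arm --pt "-0.06 -0.006 0 0 0 0" --pt "-0.12 -0.012 0 0 0 0" --pt "-0.18 -0.02 0 0 0 0" --pt "-0.23 -0.026 0 0 0 0" --pt "-0.23 -0.026 0 0 0 0"

```text
clock: 14.7
position: [0.3913, 0.2721, 0.1442]
ee_rot: [2.221, 2.222, -0.007]
force: [0.8, 0.0, -1.0]
width: 0.156
gripper_force: 26.0
```

Emit:
move_arm --pt "0 0 0 0 0 0" --pt "0 0 0 0 0 0"

```text
clock: 14.9
position: [0.3978, 0.2733, 0.1448]
ee_rot: [2.227, 2.216, 0.001]
force: [0.3, -0.1, -1.7]
width: 0.156
gripper_force: 26.0
```

```bash
python3 - <<'E'
from ring import *
s=readout.observe();print(s["position"],s["width"],s["gripper_force"])
a=snap("scene","s6.png")[0]
b=cv2.resize(a[190:330,100:268],(720,600),interpolation=cv2.INTER_CUBIC)
cv2.imwrite("pics/c7.png",np.clip(b.astype(int)*1.6,0,255).astype(np.uint8)[:,:,::-1])
E
```

```text
[0.39783434 0.27330648 0.14478996] 0.1557249220877554 25.98101161653176
```

View pics/c7.png

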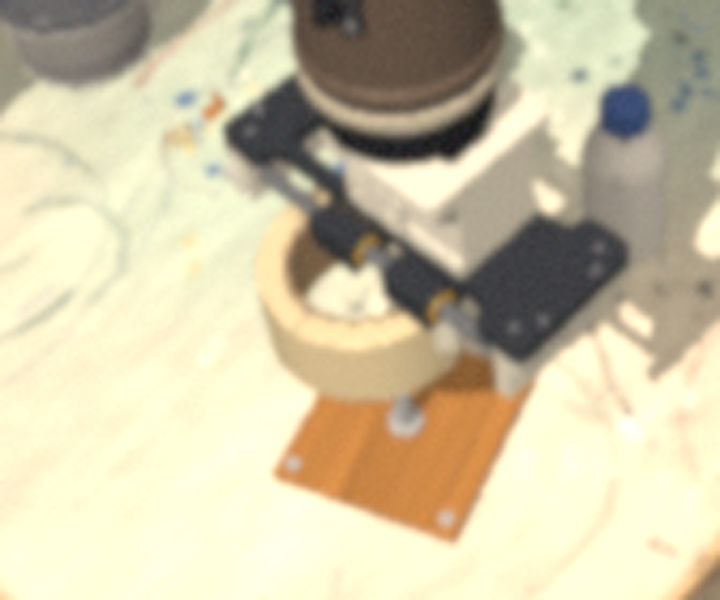

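```bash
python3 - <<'E'
from ring import *
im,P,d=cloud("scene")
k=(d>0)&(P[...,2]>.11)&(P[...,2]<.18)&(abs(P[...,0]-.45)<.08)&(abs(P[...,1]-.28)<.08)
hsv=cv2.cvtColor(im,cv2.COLOR_RGB2HSV)
# outer wall points: radial fit of the beige side surface
k&=(hsv[...,0]<30)&(hsv[...,1]>50)
z=P[...,2][k]; print(k.sum(),np.percentile(z,[2,50,98]).round(4))
s=k&(P[...,2]>.122)&(P[...,2]<.158); q=P[s][:,:2]
cen=np.array([.439,.2705])
for _ in range(3):
    r=np.linalg.norm(q-cen,axis=1); qq=q[abs(r-.0525)<.008]; A=np.c_[2*qq,np.ones(len(qq))]
    from scipy.optimize import least_squares
    cen=least_squares(lambda c:np.linalg.norm(qq-c,axis=1)-.0525,cen,loss="soft_l1",f_scale=.002).x
print(cen.round(4),len(qq))
p=P[(d>0)&(abs(P[...,2]-.008)<.004)&(abs(P[...,0]-.439)<.08)&(abs(P[...,1]-.27)<.08)&(hsv[...,1]>110)]; print("wood pts",p.mean(0).round(4),len(p))
v,u=np.nonzero((hsv[...,1]<60)&(abs(P[...,2]-.03)<.025)&(np.hypot(P[...,0]-.439,P[...,1]-.2705)<.015)); print("post px",u.mean() if len(u) else None,v.mean() if len(u) else None, P[v,u].mean(0).round(4) if len(u) else "")
E
```

```text
1020 [0.1214 0.1587 0.169 ]
[0.4414 0.2761] 379
wood pts [0.4265 0.2799 0.0076] 1264
post px 193.95744680851064 286.6170212765957 [0.4372 0.2711 0.0183]
```

The scene view suggests the roll is a few mm too far in +y, so I shift it -3 mm in y while lowering, then check from the top.

Emit:
move_arm --pt "0 -0.004 0 0 0 0" --pt "0 -0.004 -0.05 0 0 0" --pt "0 -0.004 -0.1 0 0 0" --pt "0 -0.004 -0.135 0 0 0" --pt "0 -0.004 -0.135 0 0 0"

```text
clock: 15.45
position: [0.3955, 0.2685, 0.0408]
ee_rot: [-2.226, -2.215, 0.009]
force: [-0.4, -0.0, -0.9]
width: 0.158
gripper_force: 26.0
```

Emit:
move_arm --pt "0 0 -0.006 0 0 0" --pt "0 0 -0.012 0 0 0" --pt "0 0 -0.012 0 0 0"

```text
clock: 15.75
position: [0.3974, 0.2706, 0.0353]
ee_rot: [2.226, 2.216, 0.002]
force: [-0.7, -0.3, -1.1]
width: 0.155
gripper_force: 26.0
```

Emit:
move_arm --pt "0 0 -0.001 0 0 0" --pt "0 0 -0.001 0 0 0" --pt "0 0 -0.001 0 0 0" --claw -0.45

```text
clock: 16.05
position: [0.3971, 0.2705, 0.0345]
ee_rot: [2.226, 2.216, 0.001]
force: [0.0, -0.3, 0.5]
width: 0.271
gripper_force: 0.0
```

Emit:
move_arm --pt "0 0 0.03 0 0 0" --pt "0 0 0.08 0 0 0" --pt "0 0 0.14 0 0 0" --pt "0 0 0.2 0 0 0" --pt "0 0 0.26 0 0 0"

```text
clock: 16.55
position: [0.3964, 0.2702, 0.2311]
ee_rot: [-2.226, -2.217, -0.0]
force: [1.2, -0.5, -1.3]
width: 0.274
gripper_force: 0.0
```

Emit:
move_arm --pt "0 -0.05 0.02 0 0 0" --pt "0 -0.1 0.02 0 0 0" --pt "0 -0.16 0.02 0 0 0" --pt "0 -0.22 0.02 0 0 0" --pt "0 -0.28 0.02 0 0 0"

```text
clock: 17.05
position: [0.3965, 0.0587, 0.2444]
ee_rot: [2.225, 2.216, 0.001]
force: [1.6, -0.3, -0.5]
width: 0.278
gripper_force: 0.0
```

```bash
python3 - <<'E'
from ring import *
s=readout.observe();print(s["position"])
im,_=snap("top","t7.png"); print("wide",ring(150,212,.056)); print("narrow",ring(358,217,.024))
snap("scene","s7.png")
im,P,d=cloud("top"); k=(d>0)&(P[...,2]>.06)&(np.hypot(P[...,0]-.4388,P[...,1]-.2705)<.02); print("post",P[k].mean(0).round(4),k.sum())
E
```

```text
[0.39646532 0.05865214 0.24440344]
wide (array([0.4385, 0.2901]), array([0.101, 0.072]), 368, np.float64(0.0563))
narrow (array([ 0.4426, -0.3197]), array([0.096, 0.095]), 474, np.float64(0.024))
post [0.4392 0.271  0.0678] 12
```

Emit:
move_arm --pt "0.007 -0.06 0 0 0 0" --pt "0.007 -0.12 0 0 0 0" --pt "0.007 -0.18 0 0 0 0" --pt "0.007 -0.24 0 0 0 0" --pt "0.007 -0.3 0 0 0 0" --claw -0.13

```text
clock: 17.65
position: [0.4022, -0.1659, 0.2444]
ee_rot: [2.225, 2.217, 0.001]
force: [1.4, 1.5, -0.0]
width: 0.433
gripper_force: 0.0
```

```bash
python3 - <<'E'
from ring import *
s=readout.observe();print(s["position"])
im,_=snap("top","t8.png"); print("wide",ring(150,212,.056),ring(150,212,.056,.003))
print(hole("top",0,(110,185,175,245),.056,(5,30,60),(35,255,255)))
cv2.imwrite("pics/c8.png",np.clip(1.5*cv2.resize(im[180:240,118:178],(500,500),interpolation=cv2.INTER_CUBIC)[:,:,::-1].astype(float),0,255))
E
```

```text
[ 0.40215357 -0.16587359  0.24439771]
wide (array([0.4388, 0.2753]), array([0.101, 0.101]), 621, np.float64(0.0559)) (array([0.4388, 0.2756]), array([0.101, 0.1  ]), 526, np.float64(0.0559))
(array([0.4393, 0.2747]), np.float64(0.0516), 109)[ WARN:0@1.873] global loadsave.cpp:1063 imwrite_ Unsupported depth image for selected encoder is fallbacked to CV_8U.
```

View pics/c8.png

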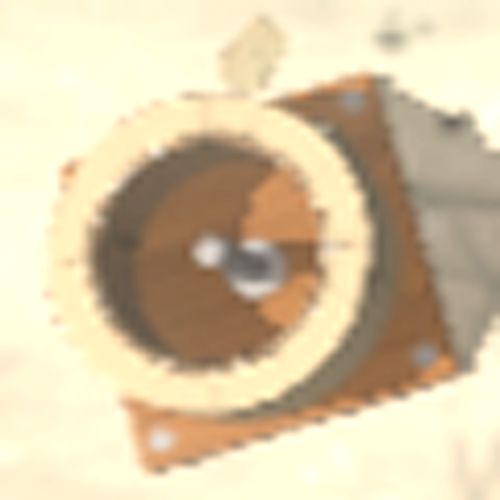

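The wide roll sits flat at (0.439, 0.275) with the post at (0.439, 0.271); 4 mm off in a 74 mm hole is fine. Now the narrow beige roll.

Emit:
move_arm --pt "0 -0.06 0 0 0 0" --pt "0 -0.12 0 0 0 0" --pt "0 -0.18 0 0 0 0" --pt "0 -0.203 -0.05 0 0 0" --pt "0 -0.203 -0.11 0 0 0"

```text
clock: 18.2
position: [0.4034, -0.3205, 0.1619]
ee_rot: [2.227, 2.208, 0.001]
force: [0.4, -0.2, -0.2]
width: 0.435
gripper_force: 0.0
```

Emit:
move_arm --pt "0 0 -0.06 0 0 0" --pt "0 0 -0.1 0 0 0" --pt "0 0 -0.1 0 0 0" --pt "0 0 -0.1 0 0 0"

```text
clock: 18.6
position: [0.4027, -0.3164, 0.0871]
ee_rot: [-2.225, -2.217, -0.001]
force: [0.1, -0.6, 0.7]
width: 0.438
gripper_force: 0.0
```

Emit:
move_arm --pt "0 0 -0.04 0 0 0" --pt "0 0 -0.08 0 0 0" --pt "0 0 -0.102 0 0 0" --pt "0 0 -0.102 0 0 0" --pt "0 0 -0.102 0 0 0"

```text
clock: 19.1
position: [0.4035, -0.3175, 0.0118]
ee_rot: [2.224, 2.215, 0.001]
force: [0.5, -0.2, 0.0]
width: 0.434
gripper_force: 0.0
```

Emit:
move_arm --pt "0 0 0 0 0 0" --pt "0 0 0 0 0 0" --pt "0 0 0 0 0 0" --pt "0 0 0 0 0 0" --pt "0 0 0 0 0 0" --claw -1

```text
clock: 19.6
position: [0.4022, -0.3172, 0.0105]
ee_rot: [2.226, 2.216, -0.0]
force: [-2.3, 0.2, 6.6]
width: 0.143
gripper_force: 23.6
```

Emit:
move_arm --pt "0 0 0.06 0 0 0" --pt "0 0 0.12 0 0 0" --pt "0 0 0.18 0 0 0" --pt "0 0 0.24 0 0 0" --pt "0 0 0.3 0 0 0"

```text
clock: 20.1
position: [0.4016, -0.3166, 0.2369]
ee_rot: [-2.226, -2.217, -0.0]
force: [1.2, -0.8, -1.5]
width: 0.145
gripper_force: 23.6
```

Emit:
move_arm --pt "0 0.06 0 0 0 0" --pt "0 0.12 0 0 0 0" --pt "0 0.18 0 0 0 0" --pt "0 0.24 0 0 0 0" --pt "0 0.3 0 0 0 0"

```text
clock: 20.6
position: [0.4015, -0.0902, 0.2351]
ee_rot: [2.226, 2.216, -0.0]
force: [1.6, -0.3, -0.5]
width: 0.146
gripper_force: 23.6
```

Emit:
move_arm --pt "0 0.06 0 0 0 0" --pt "0 0.12 0 0 0 0" --pt "0 0.18 0 0 0 0" --pt "0 0.24 0 0 0 0" --pt "0 0.3 0 0 0 0"

```text
clock: 21.1
position: [0.4015, 0.1346, 0.2352]
ee_rot: [2.226, 2.216, 0.0]
force: [1.4, 0.1, -0.5]
width: 0.145
gripper_force: 23.6
```

Emit:
move_arm --pt "-0.005 0.06 0 0 0 0" --pt "-0.005 0.12 0 0 0 0" --pt "-0.005 0.179 0 0 0 0" --pt "-0.005 0.179 -0.06 0 0 0" --pt "-0.005 0.179 -0.1 0 0 0"

```text
clock: 21.6
position: [0.3975, 0.2687, 0.1584]
ee_rot: [-2.223, -2.219, -0.0]
force: [0.5, -0.8, -1.3]
width: 0.143
gripper_force: 24.4
```

Emit:
move_arm --pt "0 0 0 0 0 0" --pt "0 0 0 0 0 0" --pt "0 0 0 0 0 0"

```text
clock: 21.9
position: [0.3992, 0.2678, 0.1617]
ee_rot: [2.227, 2.216, 0.004]
force: [0.5, 0.2, -0.3]
width: 0.146
gripper_force: 24.4
```

```bash
python3 - <<'E'
from ring import *
from scipy.optimize import least_squares
s=readout.observe();z=s["position"][2];print(s["position"],s["width"],s["gripper_force"])
a=snap("scene","s9.png")[0]; im,P,d=cloud("scene"); hsv=cv2.cvtColor(im,cv2.COLOR_RGB2HSV)
b0=z-.0105; k=(d>0)&(P[...,2]>b0+.001)&(P[...,2]<b0+.022)&(hsv[...,0]<30)&(hsv[...,1]>50)
q=P[k][:,:2]; cen=np.array([.439,.2705])
for _ in range(3):
    r=np.linalg.norm(q-cen,axis=1); qq=q[abs(r-.05)<.008]
    cen=least_squares(lambda c:np.linalg.norm(qq-c,axis=1)-.05,cen,loss="soft_l1",f_scale=.002).x
print("scene fit",cen.round(4),len(qq))
b=cv2.resize(a[190:330,100:268],(720,600),interpolation=cv2.INTER_CUBIC)
cv2.imwrite("pics/c9.png",np.clip(b.astype(int)*1.5,0,255).astype(np.uint8)[:,:,::-1])
E
```

```text
[0.3992171  0.26781945 0.16166787] 0.14627220957089931 24.402211429551244
scene fit [0.4419 0.2635] 217
```

View pics/c9.png

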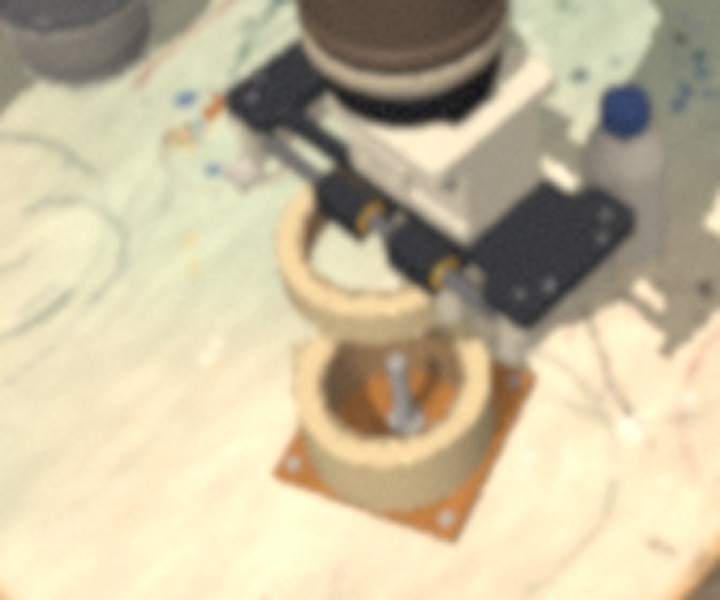

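The held narrow roll is about 5 mm short in y compared with the post; correct and lower onto the wide roll.

Emit:
move_arm --pt "-0.001 0.007 0 0 0 0" --pt "-0.001 0.007 -0.04 0 0 0" --pt "-0.001 0.007 -0.08 0 0 0" --pt "-0.001 0.007 -0.11 0 0 0" --pt "-0.001 0.007 -0.11 0 0 0"

```text
clock: 22.45
position: [0.3966, 0.2718, 0.076]
ee_rot: [-2.226, -2.216, 0.005]
force: [0.2, -0.4, -0.5]
width: 0.144
gripper_force: 24.4
```

Emit:
move_arm --pt "0 0 0 0 0 0" --pt "0 0 -0.006 0 0 0" --pt "0 0 -0.012 0 0 0" --pt "0 0 -0.012 0 0 0"

```text
clock: 22.85
position: [0.3978, 0.2725, 0.0686]
ee_rot: [2.226, 2.216, 0.001]
force: [-0.1, 0.7, 0.0]
width: 0.144
gripper_force: 24.4
```

Emit:
move_arm --pt "0 0 -0.002 0 0 0" --pt "0 0 -0.002 0 0 0"

```text
clock: 23.05
position: [0.3976, 0.2725, 0.0671]
ee_rot: [2.226, 2.217, 0.0]
force: [-0.6, -0.0, -0.7]
width: 0.148
gripper_force: 24.4
```

Emit:
move_arm --pt "0 0 0 0 0 0" --pt "0 0 0 0 0 0" --pt "0 0 0 0 0 0" --claw -0.5

```text
clock: 23.35
position: [0.3977, 0.2726, 0.0671]
ee_rot: [2.226, 2.217, 0.0]
force: [-0.5, 0.3, 0.5]
width: 0.246
gripper_force: 0.0
```

Emit:
move_arm --pt "0 0 0.03 0 0 0" --pt "0 0 0.08 0 0 0" --pt "0 0 0.14 0 0 0" --pt "0 0 0.2 0 0 0" --pt "0 0 0.24 0 0 0"

```text
clock: 23.85
position: [0.3979, 0.2733, 0.2502]
ee_rot: [2.225, 2.217, 0.005]
force: [1.1, -0.3, 0.0]
width: 0.25
gripper_force: 0.0
```

Emit:
move_arm --pt "0 -0.06 0 0 0 0" --pt "0 -0.12 0 0 0 0" --pt "0 -0.18 0 0 0 0" --pt "0 -0.24 0 0 0 0" --pt "0 -0.3 0 0 0 0"

```text
clock: 24.35
position: [0.3972, 0.0458, 0.2472]
ee_rot: [2.226, 2.216, 0.001]
force: [1.0, 0.3, 0.1]
width: 0.247
gripper_force: 0.0
```

Emit:
move_arm --pt "0 -0.06 0 0 0 0" --pt "0 -0.12 0 0 0 0" --pt "0 -0.18 0 0 0 0" --pt "0 -0.2 0 0 0 0" --pt "0 -0.2 0 0 0 0"

```text
clock: 24.85
position: [0.3972, -0.1049, 0.2469]
ee_rot: [2.231, 2.211, -0.001]
force: [0.0, 0.4, -0.3]
width: 0.245
gripper_force: 0.0
```

```bash
python3 - <<'E'
from ring import *
s=readout.observe();print(s["clock"],s["position"])
im,_=snap("top","t10.png"); a=snap("scene","s10.png")[0]
print("narrow",ring(150,210,.080)); print("tin",ring(221,156,.058),"bottle",ring(211,214,.125)); print("green",ring(362,155,.062))
b=np.hstack([cv2.resize(im[180:240,118:178],(400,400)),cv2.resize(a[200:320,110:230],(400,400))])
cv2.imwrite("pics/c10.png",np.clip(1.5*b[:,:,::-1].astype(float),0,255).astype(np.uint8))
E
```

```text
24.85 [ 0.39723138 -0.10488943  0.24694878]
narrow (array([0.44  , 0.2711]), array([0.096, 0.097]), 549, np.float64(0.0798))
tin (array([0.5976, 0.0708]), array([0.053, 0.055]), 316, np.float64(0.0569)) bottle (array([0.4335, 0.09  ]), array([0.028, 0.026]), 105, np.float64(0.1251))
green (array([ 0.6152, -0.3314]), array([0.081, 0.083]), 369, np.float64(0.0618))
```

View pics/c10.png

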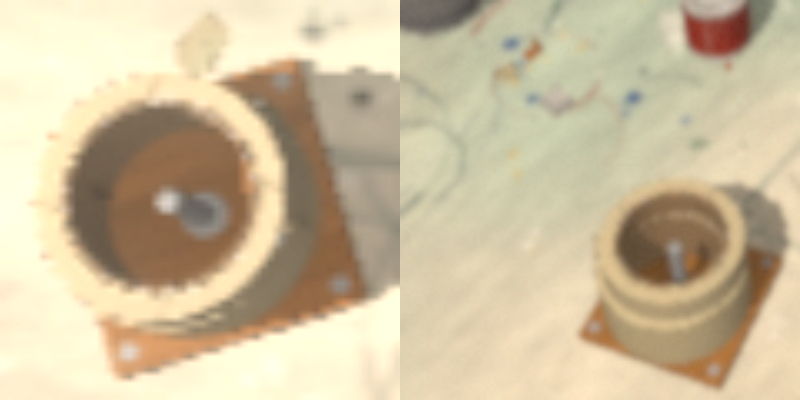

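Both stacks lie flat and centred on their posts, and the tin and bottle have not moved. Handing in.

```bash
python3 -c "
from cell import ticket
print(ticket.sign_off())"
```

```text
the job is handed in; nothing more can be done
None
```

All four rolls are on their stands, wider ones at the bottom, and the job is handed in: the top rolls measured within about 1 mm of the posts and the bottom ones about 4 mm off, with the tin and bottle where they started.

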